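Seat two power modules and shoot the retaining bolt

TASK

Two plug-in power modules stick out of the front of the module rack. Push both all the way home against the rack's back stop, then slide the rack's long bolt across in front of them, fully into its keeper on the other side. Leave the other things on the bench where they are.

Things in the scene. Friction and masses are not known exactly. Their poses are not given: they have to be found in the camera images.
- rack: Aluminium rack with two open-topped bays, fixed to the bench; place and yaw (within 0.2 rad) differ each time. Origin on the table top, under the bolt's axis, midway between the bays; x points into the bays, away from the robot, y to the left, z up. Base plate 8 mm thick, x -22 to 175, y -106 to 335 mm. Bay centres at y = +28.5 and -28.5 mm. A module that is home has its front face at x = 10 mm.
- module_left: Loose black power module, 150 long (x) x 50 wide (y) x 66 mm tall, 0.35 to 0.7 kg, standing in the rack's left (+y) bay on the base plate, 1.5 mm play each side. Origin at the centre of its underside; axes as the rack's. Sticks out 20 to 60 mm at the start; slides with friction only, no spring, no catch.
- module_right: The same kind of module in the rack's right (-y) bay, sticking out by its own 20 to 60 mm.
- left_face (a point): Centre of the left module's flat front face (the face towards the robot), 33 mm above its underside.
- right_face (a point): Centre of the right module's flat front face, 33 mm above its underside.
- bolt (a joint): Travel of the rack's steel bolt in m: 0 withdrawn to the left (rack +y), 0.156 fully shot, at its stop, nose 20 mm inside the keeper; starts at 0 to 0.012. Slides towards rack -y, takes about 3 N (more when moved fast), stays where left. Round bar 14 mm thick, 262 mm long, axis 26 mm above the table; a module sticking out over 3 mm blocks it.
- bolt_handle (a point): Centre of the top of the bolt's handle: a plain upright round post 14 mm thick on the bolt, top 90 mm above the table, moving with the bolt, 215 mm behind (+y of) its nose, at rack x = 0. At joint 0 it is at rack y = 285 mm, fully shot at y = 129 mm. Nothing but the post stands above z = 42 mm along its way.
- bolt_nose (a point): Tip of the bolt's tapered nose, on the bolt's axis.
- keeper (a point): Centre of the keeper's opening (rack x = 0, y = -78, z = 26 mm). The keeper is a steel staple like the bolt's guides: 32 mm in x, top at z = 42 mm, y = -90 to -66 mm. The guides are at y = 75 to 90, 107 to 122 and 305 to 320 mm.
- back_stop (a point): Middle of the back stop's front face, rack x = 160 mm, y = 0, z = 39 mm; the stop's top is at z = 70 mm. Bay guide walls: 4 mm thick, centred on y = 0 and +-57 mm, x = 12 to 166 mm, tops at z = 48 mm. A grey unit is built on the rack's left, behind the bolt: x = 62 to 168, y = 87 to 313 mm, top at z = 68 mm.
- mug: Bystander, loose: white mug, 76 mm wide, 85 mm tall. Origin at its underside or its middle. To be left alone.
- spool: Bystander, loose: grey plastic wire spool standing on its flange, 64 mm wide, 44 mm tall. Origin at its underside or its middle. To be left alone.
- screwdriver: Bystander, loose: screwdriver lying down, about 180 mm long. Origin at its underside or its middle. To be left alone.
- flux: Bystander, loose: amber bottle, 44 mm wide, 100 mm tall. Origin at its underside or its middle. To be left alone.
- tray: Bystander, loose: clear two-compartment tray, 100 x 140 x 30 mm. Origin at its underside or its middle. To be left alone.
- cutters: Bystander, loose: wire cutters lying down, about 120 mm long, black grips. Origin at its underside or its middle. To be left alone.
Not all that is in view belongs to the job. Leave any yellow look-alike of the module_left alone.

How it is judged:
By the outcome, as a careful person would: the job done as asked, in the order asked, and still so for the second after the job is handed in, with the robot touching nothing.
It also fails if it takes over 51 s, if anything falls off the work surface, if the arm or the gripper's body presses on something with over 40 N, if the wrist force passes 120 N, or if a joint passes its speed limit or range.

ROBOT

A 6-joint arm with a two-finger parallel gripper is mounted at the origin on the work surface. World frame = base frame: x ahead of the robot, y to its left, z up, the work surface at z = 0. Lengths are in m, angles in rad, forces in N, time in s.
With the tool pointing down it reaches from about 0.25 to 0.775 m from the base axis. Payload 4 kg.
Tool frame: the origin (TCP) lies at the very end of the fingers, on their centre line; the grasp point (between the pads) lies 19 mm behind it (r.grasp_offset is the distance from the TCP to the grasp point, in m); x points along the fingers, y is the direction in which the jaws open and shut, and the axes are right-handed (so a half turn about x gives the same grasp; the last joint's range is limited). The gripper opens to 94 mm and grips with 3 to 60 N. Pads are 16 mm wide; open, the fingers measure 119 mm over their backs; the gripper's body (75 mm by 177 mm) begins 78 mm behind the grasp point.
Start: joints at [1.113, 0.087, 1.371, -0, 1.684, -0.103], TCP at [0.191, 0.516, 0.206] pointing down, gripper open.
Joint ranges: [-3.1, 3.1], [-0.76, 2.03], [0.27, 2.55], [-1.08, 4.22], [0.17, 2.65], [-2.57, 2.57]. Speed limits (rad/s): [2.79, 2.79, 3.14, 3.14, 3.14, 3.14].

INTERFACE

Orientations are given as a unit quaternion [x, y, z, w].
In Python, from station import r gives the robot as it stands.
- The arm moves only by the shell command python3 -m inch 'ROWS' [FORCE]. ROWS is JSON, one flat list of numbers, 7 for each row, row after row: the shift along the tool's x, y, z in m, then the turn, a rotation vector about the tool's x, y, z in units of 5 degrees (1.0 is 5 degrees), then the opening, from 0 (shut) to 1 (fully open). In form: [dx, dy, dz, rx, ry, rz, gripper, dx, dy, dz, rx, ry, rz, gripper, ...]. A call has exactly 10 rows; each row is the pose to reach, as a shift and turn from the pose measured when the call began, along the tool's axes at that moment; what a row does not reach only later rows make up. A row lasts 1/8 s, in which the tool goes at most 62.5 mm and 10.7 degrees, less where a joint would pass 70% of its speed; a pose out of reach is approached as far as the arm can. A call with a gripper value outside its range is refused whole. The fingers move at their own pace and stop on an object; FORCE is the grip in N (left out, the last holds). Time passes only in rows, so rows that repeat a pose let the fingers close, or fill a call up. It gives the time, the measured TCP pose, the force and the opening at its end, in the units of the state.
- r.state(): the state, without advancing time (a new reading comes with each control period).
- r.capture(name): name is "scene" or "top" or "wrist"; returns a dict with "image" (420x560x3 uint8, red, green, blue), "fx", "fy", "cx", "cy" (pixels), "k1" (the pictures are not rectified: a ray, as slopes to the right and down, at radius r is drawn at 1 + k1 r^2 times it, then the intrinsics apply), "world_from_camera" (4x4, takes a point from camera to world coordinates); the wrist camera has in their place "mount" (4x4, takes a point from camera to tool coordinates, whose origin is the TCP and whose axes are the tool frame's). Camera axes: x right, y up, looking along -z (the intrinsics and any distortion apply to the point x, -y, -z); pixel columns grow to the right and rows downward; lengths in m; the calibration is good to about 2 mm. A picture is of the moment at which its call begins: read the wrist's pose just before it. There is no depth.
- r.hand_in(): hands the job in, once; it reports no verdict.
The state is a dict: "clock": time; "joint_pos": joint angles; "qvel": joint speeds; "joint_efforts": joint torques, N m; "eef_pos": TCP position; "tcp_rot": TCP orientation; "wrist_force": force on the tool from outside, world axes, zero at the start; "torque": the same for the moment, N m; "gripper_width": finger opening in m.
Only numpy, scipy, OpenCV 4.12 (cv2) and the standard library are available. Lean on these libraries where they do the work, as an engineer would, in place of code of your own. Each camera call takes 0.05 s, during which the arm holds its last target.

## Working session

There is one attempt and no reset: what is moved stays moved. The work goes in short steps, Python scripts to look and compute and a shell command to move; the robot and the scene stay as the last step left them, time stands still between calls to the robot, and variables do not carry over. Pictures are saved under pics/ and viewed, and the job is handed in when it is done.

```bash
ls; mkdir -p pics; python3 - <<'E'
from station import r
import cv2,json,pickle
s=r.state();print({k:s[k] for k in s})
for n in("scene","top","wrist"):
    c=r.capture(n);cv2.imwrite(f"pics/{n}0.png",c["image"][:,:,::-1]);pickle.dump((s,c),open(f"{n}0.pkl","wb"))
    print(n,c["fx"],c["fy"],c["cx"],c["cy"],c["k1"],c.get("world_from_camera",c.get("mount")))
E
```

```text
pics
{'clock': 0.0, 'joint_pos': array([ 1.11289503e+00,  8.79489219e-02,  1.37220706e+00,  1.47855249e-05,
        1.68358858e+00, -1.03094209e-01]), 'qvel': array([ 0.00046215,  0.00109733, -0.00023173, -0.00119314, -0.00035666,
        0.00164229]), 'joint_efforts': array([ 6.07182938e-04, -3.40192723e+01, -3.02426791e+01,  7.19257188e-02,
        3.29295325e-02, -1.72214154e-04]), 'eef_pos': array([0.1908361 , 0.51526569, 0.20433144]), 'tcp_rot': array([ 0.124056  ,  0.69622421, -0.12551529,  0.69579298]), 'wrist_force': array([ 0.75245106, -0.63295915,  0.42002048]), 'torque': array([ 0.00385654,  0.0703418 , -0.02402483]), 'gripper_width': 0.09376894407997674}
scene 398.79595394823923 398.79595394823923 278.57609132640476 208.31179342548575 -0.05815294592311424 [[-0.72249649 -0.58459105  0.36912345  0.88042475]
 [ 0.69132971 -0.60478376  0.39534774  0.40081403]
 [-0.00787688  0.54082336  0.84109931  0.93616143]
 [ 0.          0.          0.          1.        ]]
top 436.4149308234058 436.4149308234058 284.0756766058279 201.2748966513988 -0.058505234861764635 [[ 0.01131627  0.99515469 -0.09766819  0.39165375]
 [-0.99989135  0.0103389  -0.01050733 -0.02207664]
 [-0.00944664  0.09777648  0.99516356  1.1728125 ]
 [ 0.          0.          0.          1.        ]]
wrist 356.9320177807576 356.9320177807576 282.598648426247 210.14670932323915 -0.044733833163006984 [[-1.27980459e-04  2.81362647e-01 -9.59601503e-01 -1.77990635e-01]
 [ 9.99999957e-01 -2.17071885e-04 -1.97015504e-04 -6.75251914e-04]
 [-2.63735311e-04 -9.59601487e-01 -2.81362607e-01 -8.29174798e-02]
 [ 0.00000000e+00  0.00000000e+00  0.00000000e+00  1.00000000e+00]]
```

View pics/scene0.png

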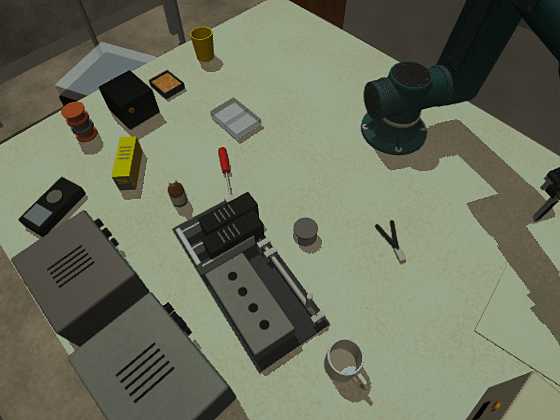

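View pics/top0.png

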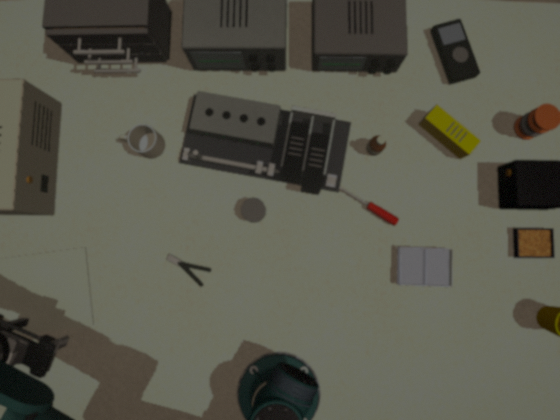

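The scene picture shows the rack at about (250,270). The top picture shows it at about (265,145), with the modules at (297,145) and (320,150), the handle post near (190,152), the spool at (252,210) and the mug at (142,138). The yellow look-alike is at (452,130). I'll take close crops next.

```bash
cat > h.py <<'E'
import numpy as np,cv2
def ray(c,u,v,M=None):
    M=np.array(c["world_from_camera"]) if M is None else M
    K=np.array([[c["fx"],0,c["cx"]],[0,c["fy"],c["cy"]],[0,0,1.]])
    p=cv2.undistortPoints(np.array([[[u,v]]],float),K,np.array([c["k1"],0,0,0.]))[0,0]
    # model: drawn = s*(1+k1 r^2): same as cv2
    return M[:3,3],M[:3,:3]@np.array([p[0],-p[1],-1])
def onz(c,u,v,z,M=None):
    o,d=ray(c,u,v,M);return o+d*(z-o[2])/d[2]
def proj(c,P,M=None):
    M=np.array(c["world_from_camera"]) if M is None else M
    q=np.linalg.inv(M)@np.r_[P,1];x,y=q[0]/-q[2],-q[1]/-q[2];s=1+c["k1"]*(x*x+y*y)
    return c["fx"]*x*s+c["cx"],c["fy"]*y*s+c["cy"]
E
python3 - <<'E'
import cv2
a=cv2.imread("pics/top0.png")[80:205,170:360];a=cv2.resize(a,None,fx=4,fy=4,interpolation=cv2.INTER_CUBIC);cv2.imwrite("pics/topc.png",cv2.convertScaleAbs(a,alpha=1.8))
a=cv2.imread("pics/scene0.png")[180:375,165:340];a=cv2.resize(a,None,fx=3,fy=3,interpolation=cv2.INTER_CUBIC);cv2.imwrite("pics/scenec.png",cv2.convertScaleAbs(a,alpha=1.6))
E
```

```text
(no output)
```

View pics/topc.png

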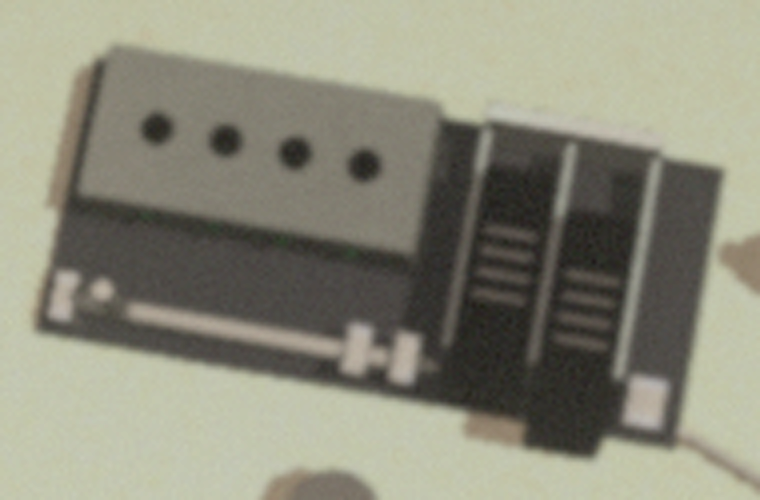

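View pics/scenec.png

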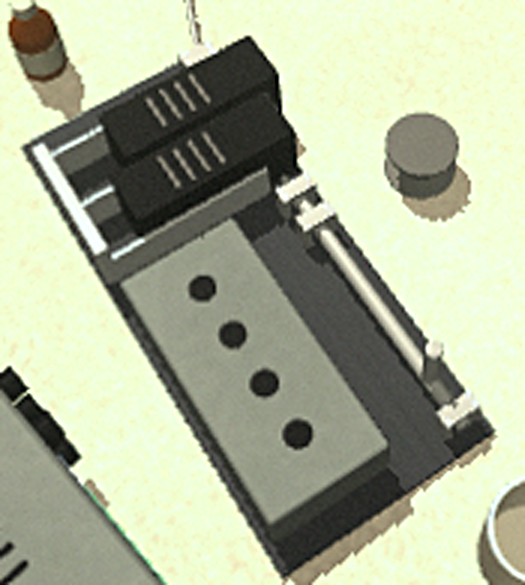

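View pics/wrist0.png

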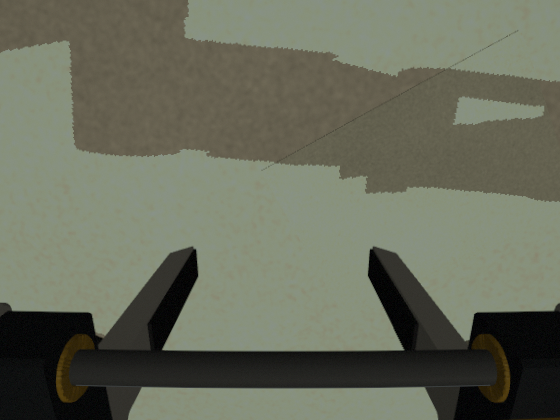

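```bash
cat > fit.py <<'E'
import pickle,numpy as np
from h import *
s,c=pickle.load(open("top0.pkl","rb"))
P=[((35,328),(-22,335,8)),((673,446),(-22,-106,8)),((722,170),(175,-106,8)),((64,296),(0,312.5,42)),((357,349),(0,114.5,42)),((405,357),(0,82.5,42)),((648,401),(0,-78,42)),((658,158),(166,-57,48)),((571,144),(166,0,48)),((486,130),(166,57,48))]
W=[];R=[]
for (u,v),q in P:
    W.append(onz(c,170+(u+.5)/4-.5,80+(v+.5)/4-.5,q[2]/1e3)[:2]);R.append(np.array(q[:2])/1e3)
W=np.array(W);R=np.array(R)
A=(W-W.mean(0));B=(R-R.mean(0))
yaw=np.arctan2((B[:,0]*A[:,1]-B[:,1]*A[:,0]).sum(),(A*B).sum())
Rm=np.array([[np.cos(yaw),-np.sin(yaw)],[np.sin(yaw),np.cos(yaw)]]);t=W.mean(0)-Rm@R.mean(0)
if __name__=="__main__":
    print("yaw",yaw,"org",t);print(((W-(R@Rm.T+t))*1e3).round(1))
    inv=lambda u,v,z:(Rm.T@(onz(c,170+(u+.5)/4-.5,80+(v+.5)/4-.5,z)[:2]-t)*1e3).round(1)
    print("post",inv(103,287,.09))
    print("Lfront top",inv(463,412,.074),inv(527,420,.074)," R",inv(527,447,.074),inv(597,458,.074))
    print("face bottom? ",[ (Rm@np.array(q)+t).round(4) for q in [(0,.285),(0,.129),(.01,.0285),(.01,-.0285),(-.1,0)]])
    s2,c2=pickle.load(open("scene0.pkl","rb"))
    i2=lambda u,v,z:(Rm.T@(onz(c2,165+(u+.5)/3-.5,180+(v+.5)/3-.5,z)[:2]-t)*1e3).round(1)
    print("scene post",i2(434,348,.09),"Lfronttop",i2(296,145,.074),"Rfronttop",i2(250,38,.074),i2(279,78,.074),"spool",onz(c2,165+421/3,180+145/3,.044),"keeper",i2(195,55,.042))
    print("spool top",onz(c,255,209,.044),"mug",onz(c,142,138,.085), "screwdriver tip",onz(c,341,190,.01))
E
python3 fit.py
```

```text
yaw -0.17784801016904248 org [ 0.57135958 -0.05453199]
[[ 2.5  0.2]
 [ 3.9  0.9]
 [ 0.6  1.8]
 [ 0.  -1.1]
 [ 1.1 -1.1]
 [ 1.8 -1.2]
 [ 2.6 -2.6]
 [-3.  -0. ]
 [-4.2  1.4]
 [-5.3  1.6]]
post [  2.7 275. ]
Lfront top [-31.1  36.4] [-28.6  -4.5]  R [-45.6  -7.7] [-44.2 -52.5]
face bottom?  [array([0.6218, 0.226 ]), array([0.5942, 0.0724]), array([ 0.5862, -0.0283]), array([ 0.5762, -0.0844]), array([ 0.4729, -0.0368])]
scene post [ -0.9 275.4] Lfronttop [-13.3  64.5] Rfronttop [-37.7 -49.7] [-36.7   0.2] spool [0.48172285 0.07367622 0.044     ] keeper [  3.7 -82. ]
spool top [0.48149694 0.06512186 0.044     ] mug [0.65792535 0.3561938  0.085     ] screwdriver tip [ 0.53776464 -0.16222076  0.01      ]
```

```bash
sed -i 's/(166,-57,48)/(160,-57,48)/;s/(166,0,48)/(160,0,48)/;s/(166,57,48)/(160,57,48)/' fit.py; python3 fit.py; cat > to.py <<'E'
# usage: to.py rx ry z : rack-frame target of TCP (mm), jaws along rack y, pointing down -> tool shift & turn
import sys,numpy as np
from scipy.spatial.transform import Rotation as Ro
from station import r
from fit import yaw,Rm,t
s=r.state();T=Ro.from_quat(s["tcp_rot"])
x,y,z=[float(a)/1e3 for a in sys.argv[1:4]]
w=np.r_[Rm@[x,y]+t,z]
X=np.array([0,0,-1.]);best=None
for sg in(1,-1):
    Y=sg*np.r_[Rm@[0,1],0];G=Ro.from_matrix(np.c_[X,Y,np.cross(X,Y)])
    rv=(T.inv()*G).as_rotvec()
    if best is None or np.linalg.norm(rv)<np.linalg.norm(best):best=rv
p=s["eef_pos"];e=Rm.T@(p[:2]-t)
print("t",round(s["clock"],2),"rack pos mm",(e*1e3).round(1),round(p[2]*1e3,1),"F rack",(Rm.T@s["wrist_force"][:2]).round(1),round(s["wrist_force"][2],1),"w",round(s["gripper_width"],3))
print("shift",T.inv().apply(w-p).round(4),"turn",(np.degrees(best)/5).round(2))
print("tool axes in rack:",[np.r_[Rm.T@v[:2],v[2]].round(2).tolist() for v in T.as_matrix().T])
E
python3 to.py -80 -28.5 150
```

```text
yaw -0.1745828362128633 org [ 0.57327446 -0.05507859]
[[ 1.7  0.7]
 [ 1.7  1.6]
 [-1.8  1.9]
 [-0.9 -0.7]
 [-0.4 -0.6]
 [ 0.1 -0.7]
 [ 0.4 -2. ]
 [ 0.7 -1. ]
 [-0.3  0.4]
 [-1.2  0.5]]
post [  1.6 275.2]
Lfront top [-33.   36.7] [-30.6  -4.2]  R [-47.6  -7.3] [-46.3 -52.2]
face bottom?  [array([0.6228, 0.2256]), array([0.5957, 0.072 ]), array([ 0.5881, -0.0287]), array([ 0.5782, -0.0849]), array([ 0.4748, -0.0377])]
scene post [ -2.  275.7] Lfronttop [-15.   64.8] Rfronttop [-39.9 -49.4] [-38.7   0.5] spool [0.48172285 0.07367622 0.044     ] keeper [  1.5 -81.8]
spool top [0.48149694 0.06512186 0.044     ] mug [0.65792535 0.3561938  0.085     ] screwdriver tip [ 0.53776464 -0.16222076  0.01      ]
t 0.15 rack pos mm [-475.6  495.4] 204.6 F rack [0.1 0. ] 0.2 w 0.094
shift [ 0.0553 -0.4444  0.4831] turn [-2.07 -0.    0.02]
tool axes in rack: [[-0.0, -0.0, -1.0], [0.18, 0.98, -0.0], [0.98, -0.18, -0.0]]
```

Things that could be mistaken for the modules, in top-picture pixels:
- The yellow look-alike at (452,130)
- A black box at (530,185)
- A dark meter at (455,50)
- The two black ribbed modules in the rack bays at (297,145) and (320,150)

I choose the two modules in the bays, which match the description and show clearly in the crop above. For the handle I choose the post at top (195,151), not the guide next to it at (186,154).

I'll move with the fingers closed and stay high.

```bash
python3 -m inch '[0,-0.222,0.241,-1,0,0,0, 0,-0.444,0.483,-2.07,0,0,0, 0,-0.444,0.483,-2.07,0,0,0, 0,-0.444,0.483,-2.07,0,0,0, 0,-0.444,0.483,-2.07,0,0,0, 0,-0.444,0.483,-2.07,0,0,0, 0,-0.444,0.483,-2.07,0,0,0, 0,-0.444,0.483,-2.07,0,0,0, 0,-0.444,0.483,-2.07,0,0,0, 0,-0.444,0.483,-2.07,0,0,0]' 20; python3 to.py -80 -28.5 45
```

```text
clock: 1.4
eef_pos: [0.4758, -0.0429, 0.2051]
tcp_rot: [0.061, 0.705, -0.062, 0.704]
wrist_force: [1.4, 0.4, -0.3]
gripper_width: 0.0006
t 1.4 rack pos mm [-98.1  -4.9] 205.1 F rack [1.3 0.7] -0.3 w 0.001
shift [ 0.1602 -0.0234  0.0182] turn [-0.   -0.    0.01]
tool axes in rack: [[-0.0, -0.0, -1.0], [0.0, 1.0, -0.0], [1.0, -0.0, -0.0]]
```

```bash
cat > wr.py <<'E'
import sys,cv2,pickle,numpy as np
from station import r
from scipy.spatial.transform import Rotation as Ro
from h import *; from fit import Rm,t
s=r.state();c=r.capture("wrist");n=sys.argv[1]
E=np.eye(4);E[:3,:3]=Ro.from_quat(s["tcp_rot"]).as_matrix();E[:3,3]=s["eef_pos"]
M=E@np.array(c["mount"]);pickle.dump((M,c),open(n+".pkl","wb"))
im=c["image"][:,:,::-1].copy()
cv2.imwrite(f"pics/{n}.png",cv2.convertScaleAbs(im,alpha=1.5))
for q in [(10,53.5,74),(10,3.5,74),(10,-3.5,74),(10,-53.5,74),(0,-66,42),(0,75,42),(0,275,90),(160,0,70)]:
    print(q,np.round(proj(c,np.r_[Rm@np.array(q[:2])/1e3+t,q[2]/1e3],M)))
E
python3 wr.py w1
```

```text
(10, 53.5, 74) [342. 308.]
(10, 3.5, 74) [292. 308.]
(10, -3.5, 74) [285. 308.]
(10, -53.5, 74) [234. 308.]
(0, -66, 42) [226. 283.]
(0, 75, 42) [358. 283.]
(0, 275, 90) [573. 305.]
(160, 0, 70) [287. 422.]
```

View pics/w1.png

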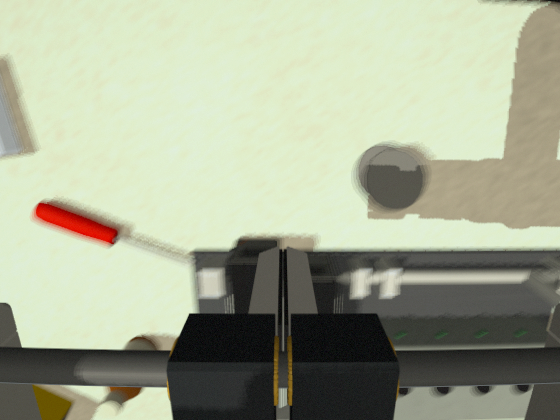

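The wrist picture agrees with the fitted rack. The keeper is at (211,283), the first guide at (361,283), and the right module's front edge at (255,240). I'll go down in front of the right module.

```bash
python3 -m inch '[0.06,-0.0235,0.01,0,0,0,0, 0.12,-0.0235,0.018,0,0,0,0, 0.163,-0.0235,0.018,0,0,0,0, 0.163,-0.0235,0.018,0,0,0,0, 0.163,-0.0235,0.018,0,0,0,0, 0.163,-0.0235,0.022,0,0,0,0, 0.163,-0.0235,0.028,0,0,0,0, 0.163,-0.0235,0.034,0,0,0,0, 0.163,-0.0235,0.040,0,0,0,0, 0.163,-0.0235,0.045,0,0,0,0]'; python3 to.py 0 -28.5 42
```

```text
clock: 2.7
eef_pos: [0.518, -0.0822, 0.0413]
tcp_rot: [0.061, 0.705, -0.067, 0.704]
wrist_force: [-4.5, 1.4, 4.0]
gripper_width: 0.0003
t 2.7 rack pos mm [-49.7 -36.3] 41.3 F rack [-4.7  0.6] 4.0 w 0.0
shift [-0.0008  0.0081  0.0496] turn [-0.08 -0.    0.09]
tool axes in rack: [[-0.0, -0.01, -1.0], [0.01, 1.0, -0.01], [1.0, -0.01, -0.0]]
```

```bash
python3 -m inch '[0,0,-0.008,0,0,0,0, 0,0.008,-0.008,0,0,0,0, 0,0.008,0,0,0,0,0, 0,0.008,0.006,0,0,0,0, 0,0.008,0.012,0,0,0,0, 0,0.008,0.018,0,0,0,0, 0,0.008,0.024,0,0,0,0, 0,0.008,0.030,0,0,0,0, 0,0.008,0.035,0,0,0,0, 0,0.008,0.040,0,0,0,0]'; python3 to.py 5 -28.5 42
```

```text
clock: 3.95
eef_pos: [0.5591, -0.0816, 0.0412]
tcp_rot: [0.061, 0.705, -0.067, 0.704]
wrist_force: [-3.6, 0.6, 3.5]
gripper_width: 0.0005
t 3.95 rack pos mm [ -9.3 -28.6] 41.2 F rack [-3.7  0. ] 3.5 w 0.0
shift [-0.0008  0.0002  0.0143] turn [-0.08 -0.01  0.09]
tool axes in rack: [[-0.0, -0.01, -1.0], [0.01, 1.0, -0.01], [1.0, -0.01, -0.0]]
```

```bash
python3 -m inch '[0,0,0.003,0,0,0,0, 0,0,0.006,0,0,0,0, 0,0,0.008,0,0,0,0, 0,0,0.009,0,0,0,0, 0,0,0.010,0,0,0,0, 0,0,0.011,0,0,0,0, 0,0,0.011,0,0,0,0, 0,0,0.011,0,0,0,0, 0,0,0.011,0,0,0,0, 0,0,0.011,0,0,0,0]'; python3 to.py 5 -28.5 42
```

```text
clock: 5.2
eef_pos: [0.5674, -0.0831, 0.0413]
tcp_rot: [0.061, 0.707, -0.066, 0.702]
wrist_force: [-11.9, 1.8, 7.4]
gripper_width: 0.0004
t 5.2 rack pos mm [ -0.9 -28.6] 41.3 F rack [-12.1  -0.3] 7.4 w 0.0
shift [-0.0008  0.0002  0.0059] turn [-0.07 -0.07  0.09]
tool axes in rack: [[-0.01, -0.01, -1.0], [0.01, 1.0, -0.01], [1.0, -0.01, -0.01]]
```

```bash
python3 -m inch '[0,0,0.002,0,0,0,0, 0,0,0.004,0,0,0,0, 0,0,0.005,0,0,0,0, 0,0,0.006,0,0,0,0, 0,0,0.006,0,0,0,0, 0,0,0.006,0,0,0,0, 0,0,0.006,0,0,0,0, 0,0,0.006,0,0,0,0, 0,0,0.006,0,0,0,0, 0,0,0.006,0,0,0,0]'; python3 to.py 5 -28.5 42
```

```text
clock: 6.45
eef_pos: [0.5671, -0.0831, 0.0414]
tcp_rot: [0.062, 0.712, -0.066, 0.697]
wrist_force: [-20.4, 3.2, 14.9]
gripper_width: 0.0005
t 6.45 rack pos mm [ -1.2 -28.6] 41.4 F rack [-20.6  -0.4] 14.9 w 0.0
shift [-0.0007  0.0002  0.0062] turn [-0.07 -0.23  0.09]
tool axes in rack: [[-0.02, -0.01, -1.0], [0.01, 1.0, -0.01], [1.0, -0.01, -0.02]]
```

The right module has stopped firmly: 20 N with no further travel. Next is the left module.

```bash
python3 -m inch '[0,0,-0.03,0,0,0,0, 0,0,-0.064,0,0,0,0, 0,0.02,-0.064,0,0,0,0, 0,0.045,-0.064,0,0,0,0, 0,0.057,-0.064,0,0,0,0, 0,0.057,-0.064,0,0,0,0, 0,0.057,-0.055,0,0,0,0, 0,0.057,-0.048,0,0,0,0, 0,0.057,-0.042,0,0,0,0, 0,0.057,-0.036,0,0,0,0]'; python3 to.py 0 28.5 42
```

```text
clock: 7.7
eef_pos: [0.5424, -0.0209, 0.0415]
tcp_rot: [0.062, 0.712, -0.066, 0.697]
wrist_force: [0.2, -0.1, -0.6]
gripper_width: 0.0001
t 7.7 rack pos mm [-36.3  28.3] 41.5 F rack [ 0.2 -0.1] -0.6 w 0.0
shift [-0.0012  0.0005  0.0363] turn [-0.08 -0.24  0.09]
tool axes in rack: [[-0.02, -0.01, -1.0], [0.01, 1.0, -0.01], [1.0, -0.01, -0.02]]
```

```bash
python3 -m inch '[0,0,0.005,0,0,0,0, 0,0,0.010,0,0,0,0, 0,0,0.015,0,0,0,0, 0,0,0.020,0,0,0,0, 0,0,0.025,0,0,0,0, 0,0,0.030,0,0,0,0, 0,0,0.034,0,0,0,0, 0,0,0.037,0,0,0,0, 0,0,0.039,0,0,0,0, 0,0,0.041,0,0,0,0]'; python3 to.py 5 28.5 42
```

```text
clock: 8.95
eef_pos: [0.5764, -0.0271, 0.0412]
tcp_rot: [0.062, 0.717, -0.066, 0.691]
wrist_force: [-20.4, 2.3, 14.2]
gripper_width: 0.0004
t 8.95 rack pos mm [-1.8 28.1] 41.2 F rack [-20.5  -1.2] 14.2 w 0.0
shift [-0.0011  0.0004  0.0067] turn [-0.07 -0.41  0.1 ]
tool axes in rack: [[-0.04, -0.01, -1.0], [0.01, 1.0, -0.01], [1.0, -0.01, -0.04]]
```

Both modules stopped at the same depth (−1.2 and −1.8 mm TCP) against 20 N. I'll back off, lift and look.

```bash
python3 -m inch '[0,0,-0.02,0,0,0,0, 0,0,-0.04,0,0,0,0, -0.03,0,-0.06,0,-0.4,0,0, -0.09,0,-0.12,0,-0.4,0,0, -0.14,0,-0.16,0,-0.4,0,0, -0.14,0,-0.16,0,-0.4,0,0, -0.14,0,-0.16,0,-0.4,0,0, -0.14,0,-0.16,0,-0.4,0,0, -0.14,0,-0.16,0,-0.4,0,0, -0.14,0,-0.16,0,-0.4,0,0]'; python3 to.py 0 310 150; python3 - <<'E'
from station import r
import cv2,pickle
c=r.capture("top");pickle.dump(c,open("top1.pkl","wb"))
a=c["image"][80:205,170:360,::-1];a=cv2.resize(a,None,fx=4,fy=4,interpolation=cv2.INTER_CUBIC);cv2.imwrite("pics/topc1.png",cv2.convertScaleAbs(a,alpha=1.8))
c=r.capture("scene")
a=c["image"][180:375,165:340,::-1];a=cv2.resize(a,None,fx=3,fy=3,interpolation=cv2.INTER_CUBIC);cv2.imwrite("pics/scenec1.png",cv2.convertScaleAbs(a,alpha=1.6))
E
```

```text
clock: 10.2
eef_pos: [0.4242, 0.0019, 0.1854]
tcp_rot: [0.061, 0.706, -0.067, 0.703]
wrist_force: [0.3, 0.1, -0.7]
gripper_width: 0.0004
t 10.2 rack pos mm [-156.7   30.2] 185.4 F rack [0.3 0.2] -0.7 w 0.0
shift [0.0324 0.2811 0.1551] turn [-0.07 -0.04  0.1 ]
tool axes in rack: [[-0.0, -0.01, -1.0], [0.01, 1.0, -0.01], [1.0, -0.01, -0.0]]
```

View pics/topc1.png

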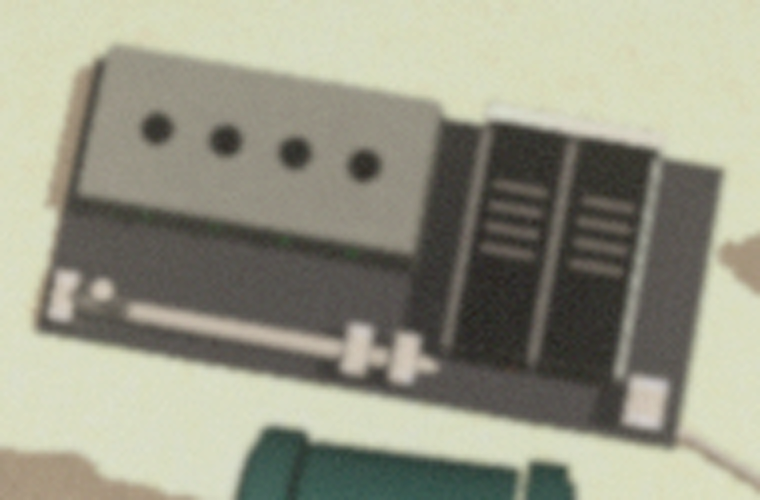

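View pics/scenec1.png

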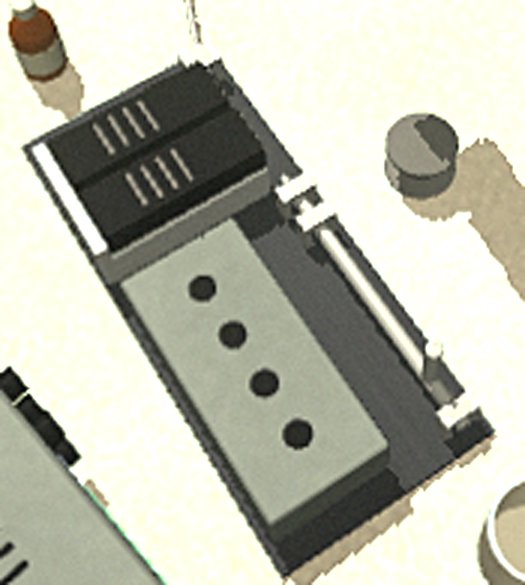

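The top crop shows both modules flush against the white back stop, with fronts level at rows 365–380 and the bay mouth clear. The post top is at (103,287). Now I'll go to the far (+y) side of the post.

```bash
python3 -m inch '[0.005,0.05,0.03,0,0,0,0, 0.015,0.1,0.06,0,0,0,0, 0.025,0.15,0.09,0,0,0,0, 0.03,0.2,0.115,0,0,0,0, 0.03,0.24,0.14,0,0,0,0, 0.03,0.283,0.155,0,0,0,0, 0.03,0.283,0.155,0,0,0,0, 0.03,0.283,0.155,0,0,0,0, 0.03,0.283,0.155,0,0,0,0, 0.03,0.283,0.155,0,0,0,0]'; python3 to.py 0.5 314 58
```

```text
clock: 11.55
eef_pos: [0.6274, 0.2512, 0.1539]
tcp_rot: [0.061, 0.705, -0.067, 0.703]
wrist_force: [0.6, 0.1, -0.3]
gripper_width: 0.0006
t 11.55 rack pos mm [1.00e-01 3.11e+02] 153.9 F rack [0.6 0.2] -0.3 w 0.001
shift [0.0959 0.0038 0.0006] turn [-0.09 -0.02  0.1 ]
tool axes in rack: [[-0.0, -0.01, -1.0], [0.01, 1.0, -0.01], [1.0, -0.01, -0.0]]
```

```bash
python3 -m inch '[0.02,0.004,0,0,0,0,0, 0.045,0.004,0,0,0,0,0, 0.07,0.004,0,0,0,0,0, 0.096,0.004,0,0,0,0,0, 0.096,0.004,0,0,0,0,0, 0.096,0,0,0,0,0,0, 0.096,-0.004,0,0,0,0,0, 0.096,-0.008,0,0,0,0,0, 0.096,-0.012,0,0,0,0,0, 0.096,-0.016,0,0,0,0,0]'; python3 to.py 0.5 145 58; python3 wr.py w2
```

```text
clock: 12.8
eef_pos: [0.6244, 0.2349, 0.0585]
tcp_rot: [0.062, 0.705, -0.067, 0.703]
wrist_force: [0.9, 3.1, -0.0]
gripper_width: 0.0003
t 12.8 rack pos mm [ -0.  294.4] 58.5 F rack [0.3 3.2] -0.0 w 0.0
shift [ 0.0015 -0.1494  0.0017] turn [-0.09 -0.02  0.08]
tool axes in rack: [[-0.0, -0.01, -1.0], [0.01, 1.0, -0.01], [1.0, -0.01, -0.0]]
(10, 53.5, 74) [-147.  290.]
(10, 3.5, 74) [-215.  287.]
(10, -3.5, 74) [-224.  287.]
(10, -53.5, 74) [-280.  284.]
(0, -66, 42) [-243.  249.]
(0, 75, 42) [-68. 252.]
(0, 275, 90) [241. 294.]
(160, 0, 70) [-125.  472.]
```

View pics/w2.png

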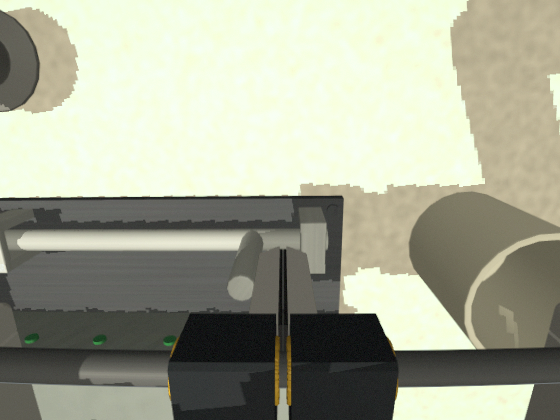

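Contact with the post at 3 N. In the wrist picture the post top is at (240,288), just left of the fingers at (283,280), about as predicted. I'll push the bolt across.

```bash
python3 -m inch '[0,-0.006,-0.001,0,0,0,0, 0,-0.014,-0.001,0,0,0,0, 0,-0.022,-0.001,0,0,0,0, 0,-0.030,-0.001,0,0,0,0, 0,-0.038,-0.001,0,0,0,0, 0,-0.046,-0.001,0,0,0,0, 0,-0.054,-0.001,0,0,0,0, 0,-0.062,-0.001,0,0,0,0, 0,-0.070,-0.001,0,0,0,0, 0,-0.078,-0.001,0,0,0,0]'; python3 to.py -1 148 58
```

```text
clock: 14.1
eef_pos: [0.6089, 0.1576, 0.0589]
tcp_rot: [0.062, 0.705, -0.067, 0.703]
wrist_force: [2.5, 1.6, -1.6]
gripper_width: 0.0004
t 14.1 rack pos mm [ -1.8 215.7] 58.9 F rack [2.2 2. ] -1.6 w 0.0
shift [ 0.0014 -0.0677  0.0014] turn [-0.09 -0.02  0.08]
tool axes in rack: [[-0.0, -0.01, -1.0], [0.01, 1.0, -0.01], [1.0, -0.01, -0.0]]
```

```bash
python3 wr.py w3 >/dev/null
```

```text
(no output)
```

View pics/w3.png

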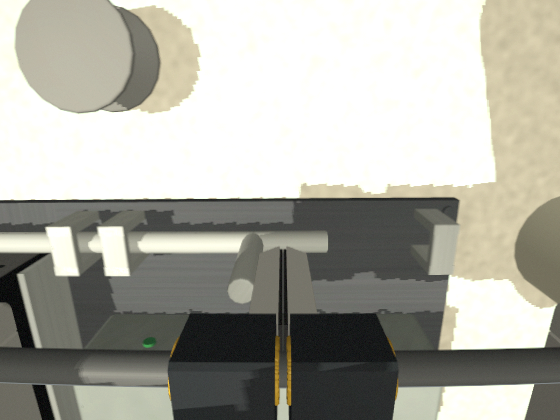

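The post at (241,290) is still in contact and moving with the fingers. The bolt's tail is at (327,241), so the bolt is moving. I'll keep going.

```bash
python3 -m inch '[0,-0.007,0,0,0,0,0, 0,-0.015,0,0,0,0,0, 0,-0.023,0,0,0,0,0, 0,-0.031,0,0,0,0,0, 0,-0.039,0,0,0,0,0, 0,-0.047,0,0,0,0,0, 0,-0.054,0,0,0,0,0, 0,-0.059,0,0,0,0,0, 0,-0.063,0,0,0,0,0, 0,-0.067,0,0,0,0,0]'; python3 to.py -1 148 58
```

```text
clock: 15.4
eef_pos: [0.5963, 0.0909, 0.0593]
tcp_rot: [0.062, 0.705, -0.067, 0.703]
wrist_force: [2.2, 9.5, -2.9]
gripper_width: 0.0005
t 15.4 rack pos mm [ -2.7 147.7] 59.3 F rack [0.5 9.7] -2.9 w 0.0
shift [0.0013 0.0003 0.0017] turn [-0.1  -0.03  0.08]
tool axes in rack: [[-0.0, -0.01, -1.0], [0.01, 1.0, -0.01], [1.0, -0.01, -0.0]]
```

Force is rising at the expected place. I'll press further to confirm the stop.

```bash
python3 -m inch '[0,-0.002,0,0,0,0,0, 0,-0.004,0,0,0,0,0, 0,-0.006,0,0,0,0,0, 0,-0.008,0,0,0,0,0, 0,-0.009,0,0,0,0,0, 0,-0.010,0,0,0,0,0, 0,-0.010,0,0,0,0,0, 0,-0.010,0,0,0,0,0, 0,-0.010,0,0,0,0,0, 0,-0.010,0,0,0,0,0]'; python3 to.py -1 148 58
```

```text
clock: 16.65
eef_pos: [0.5962, 0.091, 0.0596]
tcp_rot: [0.067, 0.704, -0.059, 0.704]
wrist_force: [7.1, 23.2, -4.9]
gripper_width: 0.0004
t 16.65 rack pos mm [ -2.8 147.9] 59.6 F rack [ 3. 24.] -4.9 w 0.0
shift [0.0016 0.0001 0.0018] turn [-0.05 -0.01 -0.13]
tool axes in rack: [[-0.0, 0.01, -1.0], [0.0, 1.0, 0.01], [1.0, -0.0, -0.0]]
```

The bolt is hard against its stop: 24 N with no movement. I'll back off in +y, lift and look.

```bash
python3 -m inch '[0,0.010,0,0,0,0,0, 0,0.022,0,0,0,0,0, 0,0.03,0,0,0,0,0, -0.04,0.03,0,0,0,0,0, -0.09,0.03,0,0,0,0,0, -0.14,0.03,-0.04,0,0,0,0, -0.14,0.03,-0.1,0,0,0,0, -0.14,0.03,-0.16,0,0,0,0, -0.14,0.03,-0.19,0,0,0,0, -0.14,0.03,-0.19,0,0,0,0]'; python3 -m inch '[0,0,0,0,0,0,0, 0,0,0,0,0,0,0, 0,0,0,0,0,0,0, 0,0,0,0,0,0,0, 0,0,0,0,0,0,0, 0,0,0,0,0,0,0, 0,0,0,0,0,0,0, 0,0,0,0,0,0,0, 0,0,0,0,0,0,0, 0,0,0,0,0,0,0]';  python3 - <<'E'
from station import r
import cv2
from fit import *
c=r.capture("top");f=c["image"][:,:,::-1]
cv2.imwrite("pics/topf.png",f)
a=f[80:205,170:360];a=cv2.resize(a,None,fx=4,fy=4,interpolation=cv2.INTER_CUBIC);cv2.imwrite("pics/topc2.png",cv2.convertScaleAbs(a,alpha=1.8))
c=r.capture("scene");f=c["image"][:,:,::-1];cv2.imwrite("pics/scenef.png",f)
a=f[180:375,165:340];a=cv2.resize(a,None,fx=3,fy=3,interpolation=cv2.INTER_CUBIC);cv2.imwrite("pics/scenec2.png",cv2.convertScaleAbs(a,alpha=1.6))
E
```

```text
clock: 17.9
eef_pos: [0.4134, 0.1527, 0.201]
tcp_rot: [0.067, 0.704, -0.059, 0.705]
wrist_force: [0.4, -0.4, -0.6]
gripper_width: 0.0005
clock: 19.15
eef_pos: [0.4134, 0.1527, 0.201]
tcp_rot: [0.067, 0.703, -0.059, 0.705]
wrist_force: [0.1, 0.1, 0.0]
gripper_width: 0.0006
```

View pics/topc2.png

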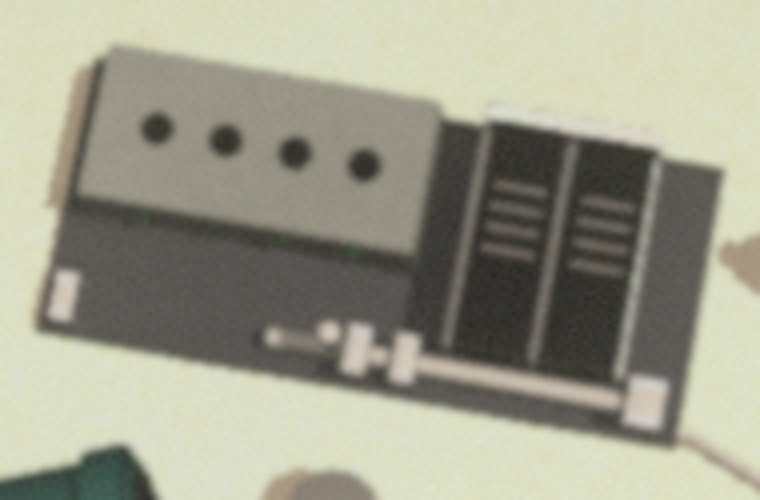

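View pics/scenec2.png

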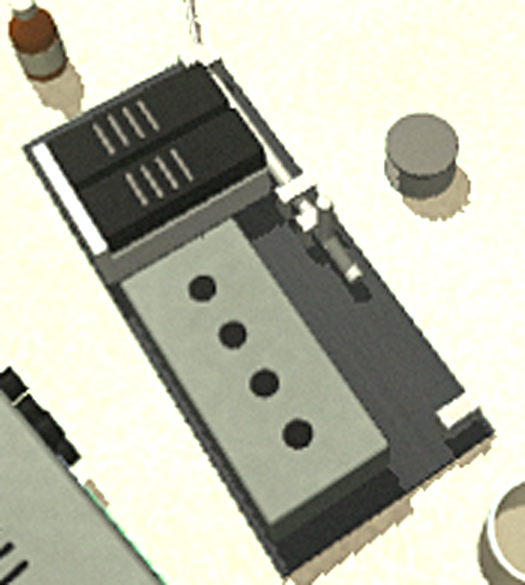

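View pics/scenef.png

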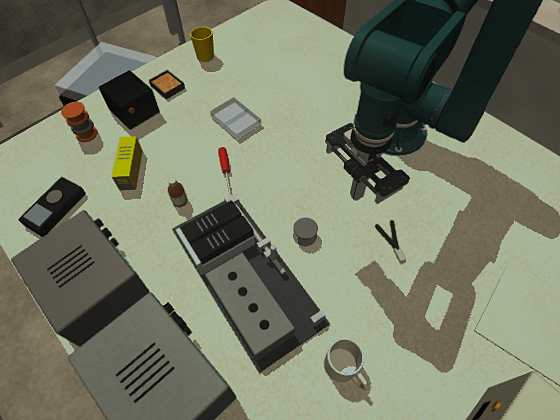

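The top crop shows the bolt running across both bays into the keeper at (645,400), with its post at (329,331). The modules are flush, and the bystanders sit at the same pixels as before. I'll measure the post once, then hand in.

```bash
python3 - <<'E'
from fit import *
print((Rm.T@(onz(c,170+329.5/4-.5,80+331.5/4-.5,.09)[:2]-t)*1e3).round(1))
E
```

```text
[-1.000e-01  1.286e+02]
```

```bash
python3 -c "
from station import r
print(r.hand_in())"
```

```text
the job is handed in; nothing more can be done
None
```

Both modules are pushed home against the back stop, and the bolt is shot across in front of them into its keeper. I handed the job in at about 19 s.

- **Modules:** I pushed the right one first, then the left. Each stopped firmly at about 20 N, at TCP depths of −1.2 and −1.8 mm. That was about 3 mm short of the depth I had expected, because I only estimated the finger thickness. The later pictures show both modules flush with the back stop and their fronts level.
- **Bolt:** I pushed its post until it stopped at 24 N with no more travel. The last top picture puts the post at rack y = 128.6 mm, against 129 mm for fully shot, and shows the nose inside the keeper.
- **Bystanders:** In the last pictures they look unmoved, judged by eye only. The arm ended clear of everything, with wrist force near zero.

No check failed.

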